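Clamp the glued foot on the breakfast board

ROBOT

A 6-joint arm with a two-finger parallel gripper is mounted at the origin on a cart in front of the work surface, level with it; the furniture and walls round the work are solid. World frame = base frame: x ahead of the robot, y to its left, z up, the work surface at z = 0. Lengths are in m, angles in rad, forces in N, time in s.
With the tool pointing down it reaches from about 0.35 to 0.775 m from the base axis. Payload 5.5 kg.
Tool frame: the origin (TCP) lies midway between the tips of the shut fingers; the grasp point (between the pads) lies 19 mm behind it; z points along the fingers, y is the line along which they close (so a half turn about z gives the same grasp; the last joint's range is limited). The gripper opens to 85 mm and grips with 20 to 120 N. Pads are 22 mm wide; open, the fingers measure 114 mm over their backs; the gripper's body (76 mm by 85 mm) begins 54 mm behind the grasp point. The pads swing forward as they close: fully open they stand 13 mm farther back than shut.
Start: joints at [-0.14, 0.313, 0.046, 1.304, 0, 1.431], TCP at [0.575, -0, 0.199] pointing down, gripper open.
Joint ranges: [-2.76, 2.76], [-0.86, 1.69], [-1.03, 1.26], [-2.2, 2.34], [-1.47, 1.5], [-3.14, 3.14]. Speed limits (rad/s): [2.57, 2.57, 3.14, 3.14, 3.14, 3.14].

INTERFACE

Orientations are given as a unit quaternion [w, x, y, z].
In Python, from workcell import env gives the robot as it stands.
- The arm moves only by the tool move_arm, never from a script. Its argument "targets" is a list of rows, each a list of 3 entries, a list of its own where there are three numbers: the shift along the tool's x, y, z in mm, then the turn, a rotation vector about the tool's x, y, z in units of 10 degrees (1.0 is 10 degrees), then the closure, from -1 (fully open) to 1 (shut). In form: [[[dx, dy, dz], [ax, ay, az], gripper], ...]. A call has 1 to 5 rows; each row is the pose to reach, as a shift and turn from the pose commanded when the call began, along the tool's axes at that moment; what a row does not reach only later rows make up. A row lasts 1/8 s, in which the tool goes at most 62.5 mm and 10.7 degrees, less where a joint would pass 70% of its speed; a pose out of reach is approached as far as the arm can. A call with a gripper value outside its range is refused whole. The fingers move at their own pace and stop on an object; "squeeze" is the grip in N (left out, the last holds). Time passes only in rows, so rows that repeat a pose let the fingers close. It gives the time, the measured TCP pose, the force, the opening and the grip force at its end, in the units of the state.
- env.get_state(): the state, without advancing time (a new reading comes with each control period).
- env.read_camera(name): name is "scene" or "side" or "wrist"; returns a dict with "pixels" (400x640x3 uint8, red, green, blue), "fovy" (degrees; the focal length in pixels is half the picture's height over the tangent of half this angle, whatever the lens; pixels are square), "cx", "cy" (the principal point, pixels), "extrinsics" (4x4, takes a point from world to camera coordinates); the wrist camera has in their place "mount" (4x4, takes a point from camera to tool coordinates, whose origin is the TCP and whose axes are the flange's). Camera axes: x right, y up, looking along -z (the intrinsics and any distortion apply to the point x, -y, -z); pixel columns grow to the right and rows downward; lengths in m; the calibration is good to about 2 mm. A picture is of the moment at which its call begins: read the wrist's pose just before it. There is no depth.
- env.hand_in(): hands the job in; it is judged then, once.
Trained networks look in a picture, given as the dict that the camera call returned (one of the last four; its "shot" number tells which), for a name from the list of things; names that differ only in an ending like _2 or _b are one class to them, and where a whole thing is asked for, a point or a joint stands for the part that bears it (a point fixed in the world has none). Each returns a list of dicts, best first, with "confidence" (0 to 1); they miss things now and then, are a little off and sometimes report something else, mostly with a low value. They report only what shows in the picture. A call takes as long as a camera call.
- env.spot_in(thing, picture): "centre" ([x, y, z] in m, in world coordinates, good to about 4 mm: the middle of the surface that is visible of it).
- env.regions_of(thing, picture): "mask" (400x640 bool, what is visible of it).
- env.landmark_of(thing, picture): "centre" ([x, y, z] in m, in world coordinates, good to about 4 mm: a listed point, or the origin of a listed thing).
The state is a dict: "clock": time; "joint_pos": joint angles; "qvel": joint speeds; "tau": joint torques, N m; "tcp_pos": TCP position; "orientation": TCP orientation; "wrist_force": force on the tool from outside, world axes, zero at the start; "ft_torque": the same for the moment, N m; "finger_gap": finger opening in m; "grip_force": force on a finger pad.
Only numpy, scipy, OpenCV 4.12 (cv2) and the standard library are available. Lean on these libraries where they do the work, as an engineer would, in place of code of your own. Each camera call takes 0.05 s, during which the arm holds its last target. There are 200 camera calls.

TASK

The round foot has just been glued to the upturned breakfast board: clamp it. Push the clamp's sliding arm down its bar until the spindle's foot meets the work and the arm tilts and binds on the bar, then turn the wing handle clockwise until the sprung foot is pressed fully home in its collar, and stop there. Be gentle: do not crush the joint, shift the board or disturb the things around.

Things in the scene. Friction and masses are not known exactly. Their poses are not given: they have to be found in the camera images.
- clamp: Bar clamp fixed to the table: a dark steel base plate 240 x 110 mm, top face 14 mm up; at its +x end an upright serrated steel bar 24 x 10 mm, top 196 mm up. Origin: on the table, between bar (65 mm to +x) and spindle axis (80 mm to -x); +z up. A grey arm slides on the bar and reaches to -x over the work.
- beam_top (a point): Middle of the top face of the grey arm, 65 mm from the bar and 80 mm from the spindle axis: the place to push down or to pinch the arm. The arm there is a beam 20 mm wide (along the clamp's y) and 22 mm high, free for 110 mm between bar sleeve and spindle boss. The bar stands up to 110 mm above this point when the arm is down; the wing handle's top is 53 mm above it. Axes as the clamp's, tilting with the arm.
- handle_mid (a point): Middle of the wooden wing handle on top of the spindle, on the spindle axis: a block 64 x 14 x 26 mm (length along its own x, thickness along its own y, height along z), to be pinched across the 14 mm from above; turns with the screw and sinks 2 mm per rad.
- work: Loose upturned breakfast board 130 x 90 x 16 mm of light wood on the base plate with a round wooden foot, 44 mm across, glued on its middle under the spindle. The foot was cut by eye: it stands 14 to 22 mm above the board, so the work is 30 to 38 mm high in all, differently each time and not told by any reading. Origin: centre of the board's underside. About 0.35 kg.
- jaw_slide (a joint): How far the arm has been slid down the bar, m (0 highest, 0.085 lowest). Dry friction of about 4.5 N holds the arm (0.28 kg) where it is left; a push of 2 to 3 N moves it down.
- jaw_tilt (a joint): Tilt of the arm on the bar, rad: 0 level, grows as the spindle end is lifted by the work; from about 0.02 the arm bites on the bar (0.03 to 0.045 under full load), and is then held against the load on the spindle. It stays tilted while the foot is loaded. Pushing at beam_top, some 6 to 9 N starts the tilt; the arm goes down about 5 mm from first touch to bite, and resists firmly from then: a push of 12 N is enough, and leaves the foot about 1 mm in when let go.
- screw (a joint): Turn of the wing handle, rad, clockwise seen from above positive. Each rad drives the foot 2 mm down. Free turning takes about 0.05 N m; it does not turn back by itself, and the foot turns with it and rubs on the work, so the moment grows with the load (to some 0.1 to 0.2 N m while turning with the foot home). After a push of 12 N about 2 rad bring the foot home and about 0.8 rad more crush the joint; a turn of more than a quarter or so needs regrasping.
- foot (a joint): How far the sprung, rubber-rimmed foot (28 mm across, its face 41 mm below the middle of the arm at screw 0 when unloaded) is pushed up into the spindle's collar, m: 0 free, 0.004 fully home. The spring gives 4 N per mm, so 16 N just presses it home; beyond that the load climbs steeply and above 25 N the glued joint is crushed.
- spindle: The spindle with its wing handle and foot, carried by the arm. Origin on the spindle axis at the arm's mid height (at screw 0).
- glue_bottle: Small brown dropper bottle, 33 mm across and 102 mm high, beside the clamp; bystander. Origin under its centre.
- mill_1: Brown wooden pepper mill, 58 mm across and 150 mm high, right of the clamp; bystander. Origin under its centre.
- tin: Low round food tin, 75 mm across and 58 mm high, behind to the left; bystander. Origin under its centre.

How it is judged:
By the outcome, as a careful person would: the job done as asked, in the order asked, and still so for the second after the job is handed in, with the robot touching nothing.
It also fails if it takes over 64 s, if anything falls off the work surface, if the arm or the gripper's body presses on something with over 40 N, if the wrist force passes 120 N, or if a joint passes its speed limit or range.

## Working session

There is one attempt and no reset: what is moved stays moved. The work goes in short steps, Python scripts to look and compute and a tool call to move; the robot and the scene stay as the last step left them, time stands still between calls to the robot, and variables do not carry over. Pictures are saved under pics/ and viewed, at most 10 in all, crops included, and the job is handed in when it is done.

Besides the shell and the picture viewer there is one more tool, called after ">>>" by a JSON object that holds its "api" and its "payload". move_arm: Moves the arm, as the interface text tells. Its arguments: {"type":"object","properties":{"targets":{"type":"array","items":{"type":"array"}},"squeeze":{"type":"number"}},"required":["targets"]}

```bash
mkdir -p pics; cat > h.py <<'E'
from workcell import env
import numpy as np, cv2
from scipy.spatial.transform import Rotation as R
def st():
    s=env.get_state(); q=s['orientation']; M=R.from_quat([q[1],q[2],q[3],q[0]]).as_matrix()
    return s,np.array(s['tcp_pos']),M
def save(p,n): cv2.imwrite('pics/'+n+'.png',p['pixels'][:,:,::-1])
def proj(p,X):
    E=np.array(p['extrinsics']);c=E[:3,:3]@np.array(X)+E[:3,3];f=200/np.tan(np.radians(p['fovy'])/2)
    return p['cx']+f*c[0]/-c[2], p['cy']-f*c[1]/-c[2]
E
python3 - <<'E'
from h import *
s,t,M=st(); print(t,M.round(3).tolist(),s['finger_gap'],s['clock'])
ims=[]
for c in ['scene','side']:
    p=env.read_camera(c); ims.append(p['pixels'])
    print(c,{k:v for k,v in p.items() if k!='pixels'})
    for n in ['clamp','beam_top','handle_mid','work','spindle','glue_bottle','mill_1','tin']:
        r=env.landmark_of(n,p); print(n,[(np.round(a['centre'],4).tolist(),round(a['confidence'],2)) for a in r[:2]])
    save(p,c)
E
```

```text
[5.74440277e-01 5.85976423e-05 1.97724181e-01] [[-0.0, 1.0, -0.002], [1.0, 0.0, 0.0], [0.0, -0.002, -1.0]] 0.08520083074089863 0.0
scene {'fovy': 42.99940768110852, 'cx': 325.134741451912, 'cy': 200.49868580099047, 'extrinsics': array([[ 0.51241176, -0.85850659, -0.02001571, -0.28605149],
       [ 0.39747388,  0.21644782,  0.89172017, -0.36196026],
       [-0.76121528, -0.46488362,  0.45214435, -1.00962664],
       [ 0.        ,  0.        ,  0.        ,  1.        ]]), 'shot': 1}
clamp [([0.5141, 0.0615, 0.0021], 0.98)]
beam_top [([0.5102, 0.0596, 0.1417], 0.72)]
handle_mid [([0.4354, 0.0237, 0.1779], 0.63)]
work [([0.4372, 0.0226, 0.0126], 0.79)]
spindle [([0.4387, 0.0244, 0.1317], 0.84)]
glue_bottle [([0.4212, 0.1458, -0.0045], 0.71)]
mill_1 [([0.5612, -0.2578, 0.0003], 0.66)]
tin [([0.6559, 0.2751, -0.0006], 0.81)]
side {'fovy': 44.55205815837159, 'cx': 318.88602022088423, 'cy': 194.90120279995935, 'extrinsics': array([[-0.90356352, -0.42824791,  0.01329227,  0.49741902],
       [ 0.23903377, -0.47810682,  0.84514894, -0.2433703 ],
       [-0.35557814,  0.76682305,  0.5343656 , -0.94361266],
       [ 0.        ,  0.        ,  0.        ,  1.        ]]), 'shot': 2}
clamp [([0.5151, 0.0567, 0.0015], 0.59)]
beam_top [([0.5116, 0.0609, 0.1458], 0.83)]
handle_mid [([0.4403, 0.0243, 0.1789], 0.94)]
work [([0.438, 0.0252, 0.0151], 0.86)]
spindle []
glue_bottle [([0.4188, 0.1495, -0.0019], 0.7)]
mill_1 [([0.5654, -0.2557, -0.0025], 0.61)]
tin [([0.657, 0.2759, -0.0012], 0.66)]
```

View pics/scene.png

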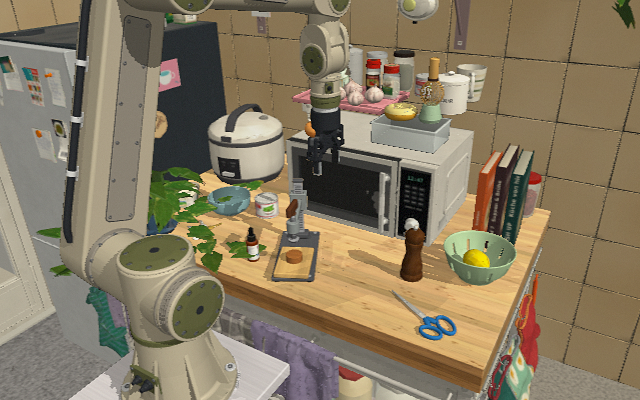

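View pics/side.png

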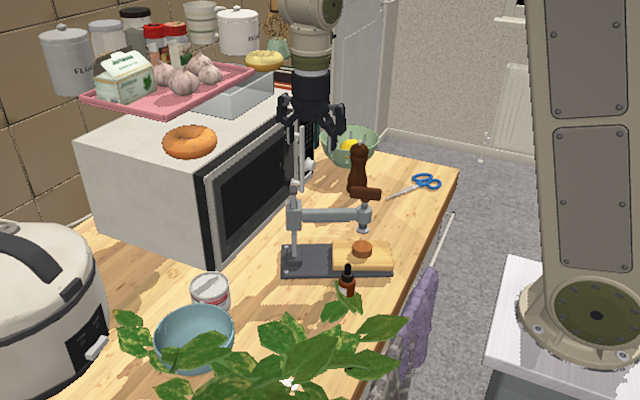

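The scene picture shows the clamp on the counter near (297,240), with the bottle at (252,245). The side picture shows the arm at (330,214), handle at (365,193) and bar at (298,165). The networks' points agree with the sizes given: spindle to clamp is 84 mm, yaw about 25°. Next I'll raise the tool and look down with the wrist camera.

>>> {"api": "move_arm", "payload": {"targets": [[[0,0,-60],[0,0,0],-1],[[10,-40,-110],[0,0,-0.8],-1],[[20,-85,-120],[0,0,-1.6],-1],[[20,-85,-120],[0,0,-2.5],-1],[[20,-85,-120],[0,0,-2.5],-1]], "squeeze": 40}}

```text
clock: 1.52
tcp_pos: [0.4899, 0.0201, 0.3193]
orientation: [0.001, 0.538, 0.843, 0.0]
wrist_force: [-0.9, -0.4, -0.6]
finger_gap: 0.0856
grip_force: 0.0
```

```bash
python3 - <<'E'
from h import *
s,t,M=st(); print(t,M.round(3).tolist(),np.round(s['joint_pos'],3),s['clock'],s['wrist_force'])
p=env.read_camera('wrist'); save(p,'w1')
print({k:v for k,v in p.items() if k!='pixels'})
for n in ['beam_top','handle_mid','clamp','spindle']:
    r=env.landmark_of(n,p); print(n,[(np.round(a['centre'],4).tolist(),round(a['confidence'],2)) for a in r[:2]])
E
```

```text
[0.4899151  0.02009006 0.3192641 ] [[-0.421, 0.907, 0.002], [0.907, 0.421, -0.0], [-0.001, 0.001, -1.0]] [-0.123  0.14   0.117  1.546 -0.     1.013] 1.525 [-0.94455999 -0.4440807  -0.60991988]
{'fovy': 70.54545847498758, 'cx': 317.2306883806862, 'cy': 195.53941179079663, 'mount': array([[ 5.06726041e-04,  9.53051652e-01,  3.02807352e-01,
         7.74363915e-02],
       [ 9.99999871e-01, -4.77903853e-04, -1.69278979e-04,
         8.95738348e-04],
       [-1.66188101e-05,  3.02807399e-01, -9.53051771e-01,
        -1.75401381e-01],
       [ 0.00000000e+00,  0.00000000e+00,  0.00000000e+00,
         1.00000000e+00]]), 'shot': 3}
beam_top [([0.5116, 0.0591, 0.1468], 0.69)]
handle_mid [([0.4427, 0.0213, 0.1823], 0.57)]
clamp [([0.5115, 0.0611, -0.0029], 0.87)]
spindle [([0.4409, 0.0248, 0.1289], 0.9)]
```

View pics/w1.png

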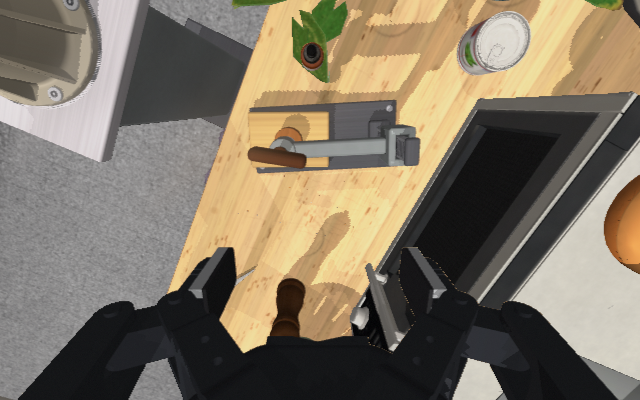

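The wrist picture shows the handle from about (250,155) to (306,160), roughly along the arm. The beam runs from (300,150) to (390,146) and the bar is at (405,147). I'll back-project the handle and beam onto their heights.

```bash
cat >> h.py <<'E'
def ray(p,t,M,uv,z):
    f=200/np.tan(np.radians(p['fovy'])/2); A=np.array(p['mount'])
    d=M@A[:3,:3]@np.array([(uv[0]-p['cx'])/f,-(uv[1]-p['cy'])/f,-1]); o=t+M@A[:3,3]
    return o+d*(z-o[2])/d[2]
E
python3 - <<'E'
from h import *
s,t,M=st(); p=env.read_camera('wrist')
def px(a,z): return ray(p,t,M,a,z).round(4)
for n in ['handle_mid','beam_top']:
    r=env.regions_of(n,p)
    if r:
        m=r[0]['mask']; ys,xs=np.nonzero(m); print(n,r[0]['confidence'],m.sum(),xs.min(),xs.max(),ys.min(),ys.max())
        rect=cv2.minAreaRect(np.c_[xs,ys].astype(np.float32)); print(rect)
hsv=cv2.cvtColor(p['pixels'],cv2.COLOR_RGB2HSV)
roi=np.zeros((400,640),np.uint8); roi[142:172,244:312]=1
m=((hsv[...,2]<135)&(hsv[...,1]>100)&(roi>0)).astype(np.uint8)
ys,xs=np.nonzero(m); print(len(xs),cv2.minAreaRect(np.c_[xs,ys].astype(np.float32)))
print('handle ends', px((251,152),.187),px((305,158),.187))
print('beam',px((305,148),.142),px((385,146),.142),px((345,147),.142))
c=cv2.resize(p['pixels'][80:190,220:440],None,fx=3.6,fy=3.6,interpolation=cv2.INTER_CUBIC); cv2.imwrite('pics/w1c.png',c[:,:,::-1])
E
```

```text
handle_mid 0.58 890 248 306 146 167
((277.057861328125, 155.5602569580078), (58.808895111083984, 18.263633728027344), 7.4958577156066895)
beam_top 0.82 3422 248 416 124 167
((332.07696533203125, 145.88462829589844), (41.03155517578125, 168.4818115234375), 88.8655776977539)
869 ((277.00811767578125, 155.4486541748047), (58.69391632080078, 17.935697555541992), 8.972625732421875)
handle ends [0.4134 0.0168 0.187 ] [0.4691 0.0356 0.187 ]
beam [0.4656 0.0389 0.142 ] [0.5541 0.0828 0.142 ] [0.5099 0.0608 0.142 ]
```

View pics/w1c.png

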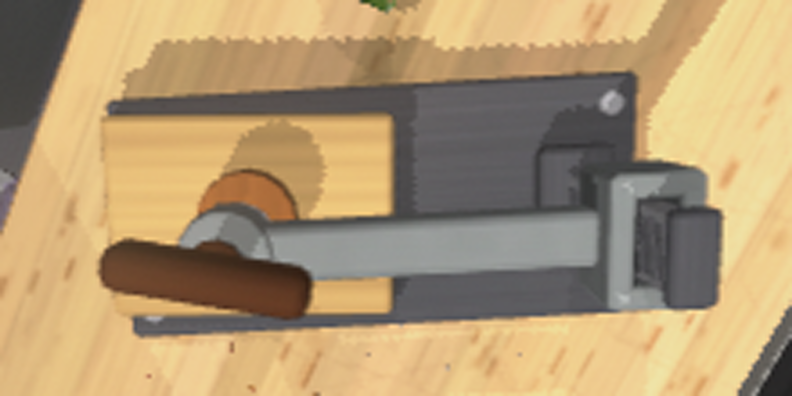

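>>> {"api": "move_arm", "payload": {"targets": [[[10,10,20],[0,0,-1],1],[[20,25,40],[0,0,-2],1],[[27,36,60],[0,0,-3],1],[[27,36,80],[0,0,-4],1],[[27,36,80],[0,0,-5],1]]}}

```text
clock: 2.55
tcp_pos: [0.5102, 0.0599, 0.2364]
orientation: [-0.002, 0.128, 0.992, -0.0]
wrist_force: [-0.7, 0.5, 0.0]
finger_gap: 0.0001
grip_force: 0.0
```

>>> {"api": "move_arm", "payload": {"targets": [[[0,0,0],[0,0,-1],1],[[0,0,0],[0,0,-2],1],[[0,0,20],[0,0,-3],1],[[0,0,40],[0,0,-3.5],1],[[0,0,60],[0,0,-3.5],1]]}}

```text
clock: 3.18
tcp_pos: [0.5114, 0.0596, 0.1778]
orientation: [-0.0, -0.174, 0.985, 0.0]
wrist_force: [0.4, 0.2, -1.0]
finger_gap: -0.0002
grip_force: 0.0
```

```bash
python3 - <<'E'
from h import *
s,t,M=st(); print(t,M.round(3).tolist(),np.round(s['joint_pos'],3),s['clock'],s['wrist_force'],s['finger_gap'])
for c in ['wrist','side']:
    p=env.read_camera(c); save(p,c+'2')
    r=env.landmark_of('beam_top',p); print([(np.round(a['centre'],4).tolist(),round(a['confidence'],2)) for a in r[:2]])
cv2.imwrite('pics/side2c.png',cv2.resize(p['pixels'][90:300,220:440],None,fx=2.8,fy=2.8)[:,:,::-1])
E
```

```text
[0.51136633 0.05962963 0.17779293] [[-0.94, -0.342, -0.0], [-0.342, 0.94, 0.0], [0.0, 0.0, -1.0]] [-0.04   0.204 -0.149  1.217  0.    -0.389] 3.175 [ 0.36623932  0.17778903 -1.00956324] -0.00019537305377602133
[([0.511, 0.0602, 0.1421], 0.81)]
[([0.5136, 0.0604, 0.1414], 0.66)]
```

View pics/side2c.png

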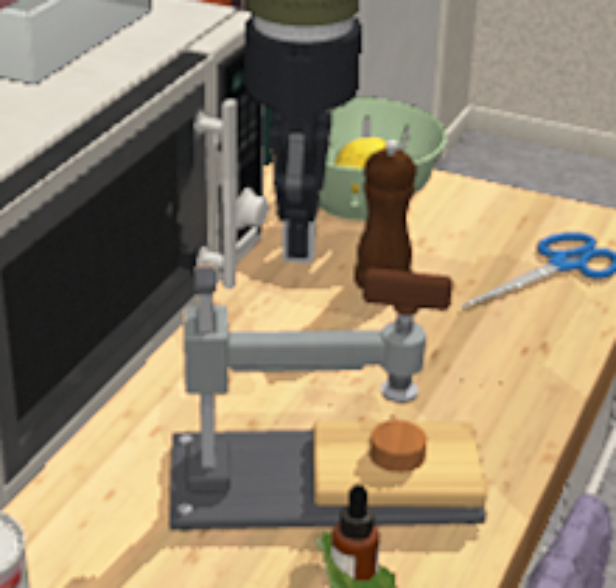

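The side crop shows the shut fingers at (298,250) directly over the middle of the beam at (305,350), clear of the bar. I'll push down in stages.

>>> {"api": "move_arm", "payload": {"targets": [[[0,0,20],[0,0,0],1],[[0,0,32],[0,0,0],1],[[0,0,38],[0,0,0],1],[[0,0,44],[0,0,0],1],[[0,0,50],[0,0,0],1]]}}

```text
clock: 4.0
tcp_pos: [0.5116, 0.0597, 0.1287]
orientation: [0.0, -0.174, 0.985, -0.0]
wrist_force: [-0.2, 0.4, -0.6]
finger_gap: 0.0006
grip_force: 0.0
```

>>> {"api": "move_arm", "payload": {"targets": [[[0,0,5],[0,0,0],1],[[0,0,10],[0,0,0],1],[[0,0,15],[0,0,0],1],[[0,0,18],[0,0,0],1],[[0,0,20],[0,0,0],1]]}}

```text
clock: 4.62
tcp_pos: [0.5112, 0.0596, 0.1085]
orientation: [-0.0, -0.174, 0.985, -0.0]
wrist_force: [-0.9, -0.4, 1.9]
finger_gap: 0.0001
grip_force: 1.0
```

>>> {"api": "move_arm", "payload": {"targets": [[[0,0,1],[0,0,0],1],[[0,0,2],[0,0,0],1],[[0,0,3],[0,0,0],1],[[0,0,4],[0,0,0],1],[[0,0,5],[0,0,0],1]]}}

```text
clock: 5.25
tcp_pos: [0.5112, 0.0596, 0.1036]
orientation: [-0.0, -0.174, 0.985, -0.0]
wrist_force: [-3.3, -0.2, 1.6]
finger_gap: 0.0001
grip_force: 1.0
```

>>> {"api": "move_arm", "payload": {"targets": [[[0,0,1],[0,0,0],1],[[0,0,2],[0,0,0],1],[[0,0,3],[0,0,0],1],[[0,0,4],[0,0,0],1]]}}

```text
clock: 5.75
tcp_pos: [0.5113, 0.0597, 0.0995]
orientation: [0.0, -0.174, 0.985, -0.0]
wrist_force: [-1.2, -0.8, 2.2]
finger_gap: -0.0003
grip_force: 1.0
```

>>> {"api": "move_arm", "payload": {"targets": [[[0,0,1],[0,0,0],1],[[0,0,2],[0,0,0],1],[[0,0,2],[0,0,0],1]]}}

```text
clock: 6.12
tcp_pos: [0.5113, 0.0597, 0.0975]
orientation: [0.0, -0.174, 0.985, 0.0]
wrist_force: [-0.7, -0.5, -0.1]
finger_gap: 0.0001
grip_force: 0.4
```

>>> {"api": "move_arm", "payload": {"targets": [[[0,0,1],[0,0,0],1],[[0,0,1],[0,0,0],1]]}}

```text
clock: 6.38
tcp_pos: [0.5114, 0.0597, 0.0966]
orientation: [0.0, -0.174, 0.985, 0.0]
wrist_force: [-0.3, -0.6, 1.4]
finger_gap: -0.0
grip_force: 0.6
```

>>> {"api": "move_arm", "payload": {"targets": [[[0,0,1],[0,0,0],1],[[0,0,1],[0,0,0],1]]}}

```text
clock: 6.62
tcp_pos: [0.5115, 0.0597, 0.0956]
orientation: [0.0, -0.174, 0.985, 0.0]
wrist_force: [-0.3, -0.4, 1.6]
finger_gap: -0.0
grip_force: 0.7
```

>>> {"api": "move_arm", "payload": {"targets": [[[0,0,1],[0,0,0],1],[[0,0,1],[0,0,0],1]]}}

```text
clock: 6.88
tcp_pos: [0.5114, 0.0597, 0.0946]
orientation: [0.0, -0.174, 0.985, 0.0]
wrist_force: [0.1, 0.8, 0.6]
finger_gap: -0.0003
grip_force: 0.7
```

>>> {"api": "move_arm", "payload": {"targets": [[[0,0,1],[0,0,0],1],[[0,0,1],[0,0,0],1]]}}

```text
clock: 7.12
tcp_pos: [0.5114, 0.0597, 0.0936]
orientation: [0.0, -0.174, 0.985, 0.0]
wrist_force: [-0.2, 0.8, 1.3]
finger_gap: -0.0001
grip_force: 0.7
```

>>> {"api": "move_arm", "payload": {"targets": [[[0,0,1],[0,0,0],1],[[0,0,1],[0,0,0],1]]}}

```text
clock: 7.38
tcp_pos: [0.5114, 0.0597, 0.0926]
orientation: [0.0, -0.174, 0.985, 0.0]
wrist_force: [-0.4, 1.0, 1.7]
finger_gap: -0.0001
grip_force: 0.7
```

```bash
python3 - <<'E'
from h import *
s,t,M=st(); print(t,s['wrist_force'],s['grip_force'],np.round(s['tau'],2),s['ft_torque'])
p=env.read_camera('side')
cv2.imwrite('pics/side3c.png',cv2.resize(p['pixels'][120:300,260:420],None,fx=3.3,fy=3.3)[:,:,::-1])
E
```

```text
[0.5114348  0.05971293 0.09257848] [-0.40728955  1.03295319  1.72997753] 0.6555563151778188 [ -0.18 -41.66  26.72   0.16  -0.13   0.  ] [ 0.0763385  -0.0673232  -0.04881745]
```

View pics/side3c.png

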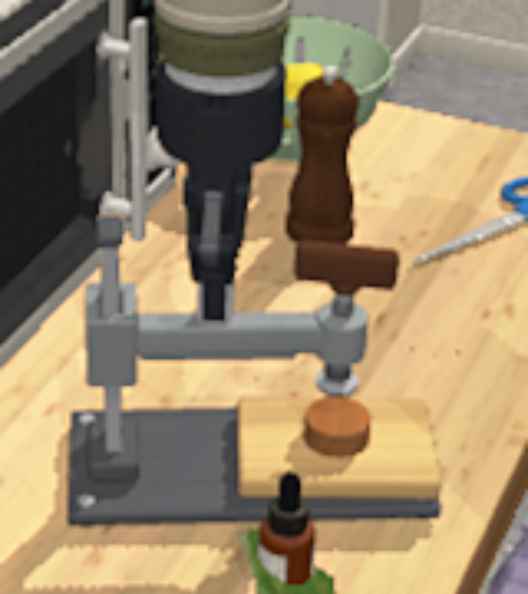

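The side crop shows a visible gap between the spindle's foot (337,388) and the round foot (338,412), which doesn't fit the TCP height. I'll work out the actual arm height by projection.

```bash
python3 - <<'E'
from h import *
p=env.read_camera('side')
for n,xy in [('sp',(.439,.0245)),('beam',(.5115,.0597))]:
    for z in [.045,.05,.06,.07,.0926,.1,.11,.12,.14]:
        u=proj(p,(*xy,z)); print(n,z,np.round(u,1),np.round([(u[0]-260)*3.3,(u[1]-120)*3.3]))
for n in ['beam_top','handle_mid','spindle']:
    r=env.landmark_of(n,p); print(n,[(np.round(a['centre'],4).tolist(),round(a['confidence'],2)) for a in r[:2]])
p=env.read_camera('scene')
for n in ['beam_top','handle_mid','spindle']:
    r=env.landmark_of(n,p); print(n,[(np.round(a['centre'],4).tolist(),round(a['confidence'],2)) for a in r[:2]])
E
```

```text
sp 0.045 [360.9 246.7] [333. 418.]
sp 0.05 [361.  244.9] [333. 412.]
sp 0.06 [361.3 241.2] [334. 400.]
sp 0.07 [361.6 237.5] [335. 388.]
sp 0.0926 [362.2 228.9] [337. 359.]
sp 0.1 [362.4 226.1] [338. 350.]
sp 0.11 [362.7 222.2] [339. 337.]
sp 0.12 [363.  218.3] [340. 324.]
sp 0.14 [363.6 210.3] [342. 298.]
beam 0.045 [323.6 246.5] [210. 418.]
beam 0.05 [323.7 244.7] [210. 411.]
beam 0.06 [323.8 241. ] [210. 399.]
beam 0.07 [323.9 237.3] [211. 387.]
beam 0.0926 [324.1 228.7] [211. 359.]
beam 0.1 [324.1 225.9] [212. 349.]
beam 0.11 [324.2 222. ] [212. 337.]
beam 0.12 [324.3 218.1] [212. 324.]
beam 0.14 [324.5 210.1] [213. 297.]
beam_top [([0.5111, 0.0591, 0.1279], 0.73)]
handle_mid [([0.4409, 0.0268, 0.1638], 0.59)]
spindle [([0.4401, 0.0209, 0.1112], 0.96)]
beam_top [([0.5125, 0.0564, 0.1271], 0.97), ([0.5593, -0.2584, 0.0047], 0.69)]
handle_mid [([0.4352, 0.022, 0.1617], 0.74)]
spindle [([0.4419, 0.0245, 0.1147], 0.6)]
```

```bash
python3 - <<'E'
from h import *
a=env.read_camera('wrist')['pixels']; b=env.read_camera('scene')['pixels'][150:300,220:380]
b=cv2.resize(b,(427,400),interpolation=cv2.INTER_CUBIC)
a=cv2.resize(a[:, 130:510],(373,400))
cv2.imwrite('pics/m4.png',np.hstack([a,b])[:,:,::-1])
E
```

```text
(no output)
```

View pics/m4.png

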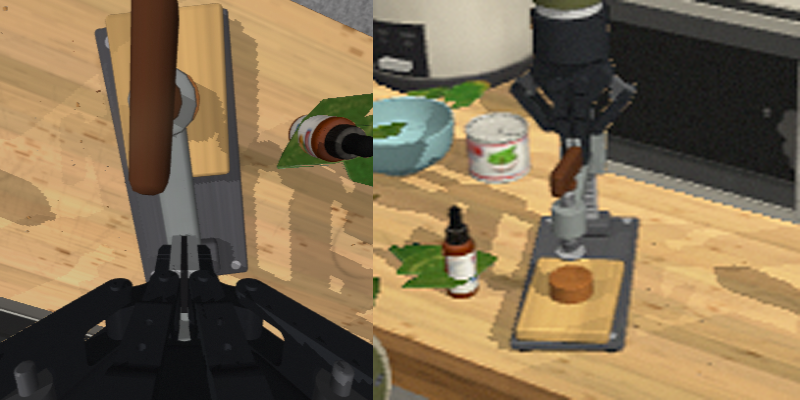

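The picture shows the shut fingers on the middle of the beam (182,330), with the round foot still clear. In both side views the fingertips sit about 29 mm above the reported TCP, and the point where contact began agrees with that. So the beam top is at about 0.122 and touch should come at a TCP height of about 0.066–0.074. I'll keep going down.

>>> {"api": "move_arm", "payload": {"targets": [[[0,0,3],[0,0,0],1],[[0,0,6],[0,0,0],1],[[0,0,9],[0,0,0],1],[[0,0,12],[0,0,0],1],[[0,0,14],[0,0,0],1]]}}

```text
clock: 8.55
tcp_pos: [0.5113, 0.0597, 0.0784]
orientation: [0.0, -0.174, 0.985, -0.0]
wrist_force: [0.9, -0.4, 2.5]
finger_gap: -0.0
grip_force: 1.0
```

>>> {"api": "move_arm", "payload": {"targets": [[[0,0,1],[0,0,0],1],[[0,0,2],[0,0,0],1],[[0,0,2],[0,0,0],1]]}}

```text
clock: 8.93
tcp_pos: [0.5113, 0.0597, 0.0766]
orientation: [0.0, -0.174, 0.985, -0.0]
wrist_force: [0.4, -0.1, 0.8]
finger_gap: -0.0002
grip_force: 0.5
```

>>> {"api": "move_arm", "payload": {"targets": [[[0,0,1],[0,0,0],1],[[0,0,2],[0,0,0],1],[[0,0,2],[0,0,0],1]]}}

```text
clock: 9.3
tcp_pos: [0.5113, 0.0597, 0.0745]
orientation: [0.0, -0.174, 0.985, 0.0]
wrist_force: [1.4, 0.0, 1.3]
finger_gap: 0.0001
grip_force: 0.6
```

>>> {"api": "move_arm", "payload": {"targets": [[[0,0,1],[0,0,0],1],[[0,0,2],[0,0,0],1],[[0,0,2],[0,0,0],1]]}}

```text
clock: 9.68
tcp_pos: [0.5113, 0.0597, 0.0725]
orientation: [0.0, -0.174, 0.985, 0.0]
wrist_force: [1.2, 0.0, 1.0]
finger_gap: -0.0002
grip_force: 0.6
```

>>> {"api": "move_arm", "payload": {"targets": [[[0,0,1],[0,0,0],1],[[0,0,1],[0,0,0],1]]}}

```text
clock: 9.93
tcp_pos: [0.5113, 0.0596, 0.0715]
orientation: [0.0, -0.174, 0.985, -0.0]
wrist_force: [0.5, 0.3, 1.2]
finger_gap: 0.0
grip_force: 0.6
```

>>> {"api": "move_arm", "payload": {"targets": [[[0,0,1],[0,0,0],1],[[0,0,1],[0,0,0],1]]}}

```text
clock: 10.18
tcp_pos: [0.5113, 0.0597, 0.0706]
orientation: [0.0, -0.174, 0.985, -0.0]
wrist_force: [0.4, 0.5, 1.6]
finger_gap: 0.0001
grip_force: 0.7
```

>>> {"api": "move_arm", "payload": {"targets": [[[0,0,1],[0,0,0],1],[[0,0,1],[0,0,0],1]]}}

```text
clock: 10.42
tcp_pos: [0.5113, 0.0597, 0.0696]
orientation: [0.0, -0.174, 0.985, -0.0]
wrist_force: [0.0, -0.0, 0.2]
finger_gap: 0.0003
grip_force: 0.7
```

>>> {"api": "move_arm", "payload": {"targets": [[[0,0,1],[0,0,0],1],[[0,0,1],[0,0,0],1]]}}

```text
clock: 10.68
tcp_pos: [0.5113, 0.0597, 0.0686]
orientation: [0.0, -0.174, 0.985, -0.0]
wrist_force: [0.3, 0.5, 2.4]
finger_gap: -0.0
grip_force: 1.0
```

>>> {"api": "move_arm", "payload": {"targets": [[[0,0,1],[0,0,0],1],[[0,0,1],[0,0,0],1]]}}

```text
clock: 10.92
tcp_pos: [0.5114, 0.0597, 0.0678]
orientation: [0.0, -0.174, 0.985, -0.0]
wrist_force: [0.7, -1.2, 4.5]
finger_gap: -0.0001
grip_force: 2.1
```

>>> {"api": "move_arm", "payload": {"targets": [[[0,0,1],[0,0,0],1],[[0,0,1],[0,0,0],1]]}}

```text
clock: 11.18
tcp_pos: [0.5115, 0.0597, 0.0669]
orientation: [0.0, -0.174, 0.985, -0.0]
wrist_force: [-0.7, 0.6, 5.2]
finger_gap: -0.0
grip_force: 2.8
```

>>> {"api": "move_arm", "payload": {"targets": [[[0,0,1],[0,0,0],1],[[0,0,1],[0,0,0],1]]}}

```text
clock: 11.42
tcp_pos: [0.5115, 0.0597, 0.0662]
orientation: [0.0, -0.174, 0.985, -0.0]
wrist_force: [-1.3, 0.7, 6.6]
finger_gap: 0.0003
grip_force: 3.6
```

>>> {"api": "move_arm", "payload": {"targets": [[[0,0,1],[0,0,0],1],[[0,0,1],[0,0,0],1]]}}

```text
clock: 11.68
tcp_pos: [0.5116, 0.0597, 0.0654]
orientation: [0.001, -0.174, 0.985, -0.0]
wrist_force: [-2.3, 0.1, 9.4]
finger_gap: -0.0002
grip_force: 4.5
```

>>> {"api": "move_arm", "payload": {"targets": [[[0,0,1],[0,0,0],1],[[0,0,1],[0,0,0],1]]}}

```text
clock: 11.92
tcp_pos: [0.5117, 0.0597, 0.0646]
orientation: [0.001, -0.174, 0.985, -0.0]
wrist_force: [-1.8, 0.5, 9.2]
finger_gap: 0.0003
grip_force: 4.8
```

>>> {"api": "move_arm", "payload": {"targets": [[[0,0,1],[0,0,0],1],[[0,0,1],[0,0,0],1]]}}

```text
clock: 12.18
tcp_pos: [0.5118, 0.0598, 0.0638]
orientation: [0.001, -0.174, 0.985, -0.0]
wrist_force: [-2.0, 0.9, 10.7]
finger_gap: -0.0002
grip_force: 5.4
```

>>> {"api": "move_arm", "payload": {"targets": [[[0,0,0.5],[0,0,0],1],[[0,0,0.5],[0,0,0],1]]}}

```text
clock: 12.42
tcp_pos: [0.5118, 0.0598, 0.0635]
orientation: [0.001, -0.174, 0.985, -0.0]
wrist_force: [-1.6, 0.9, 12.4]
finger_gap: 0.0
grip_force: 6.2
```

>>> {"api": "move_arm", "payload": {"targets": [[[0,0,0.5],[0,0,0],1],[[0,0,0.5],[0,0,0],1]]}}

```text
clock: 12.68
tcp_pos: [0.5119, 0.0598, 0.0631]
orientation: [0.001, -0.174, 0.985, -0.0]
wrist_force: [-2.4, 1.5, 12.8]
finger_gap: -0.0004
grip_force: 6.9
```

>>> {"api": "move_arm", "payload": {"targets": [[[0,0,-40],[0,0,0],1],[[0,0,-100],[0,0,0],-0.3],[[40,-4,-110],[0,0,0.1],-0.3],[[80,-9,-110],[0,0,0.2],-0.3],[[80,-9,-110],[0,0,0.2],-0.3]]}}

```text
clock: 13.3
tcp_pos: [0.4363, 0.0234, 0.1712]
orientation: [-0.001, -0.156, 0.988, 0.0]
wrist_force: [0.6, 1.3, -0.2]
finger_gap: 0.0555
grip_force: 0.0
```

```bash
python3 - <<'E'
from h import *
s,t,M=st(); print(t,M.round(3).tolist(),np.round(s['joint_pos'],3),s['finger_gap'],s['wrist_force'])
p=env.read_camera('wrist'); save(p,'w5')
r=env.regions_of('handle_mid',p)
if r:
    m=r[0]['mask'].astype(np.uint8); ys,xs=np.nonzero(m); q=cv2.minAreaRect(np.c_[xs,ys].astype(np.float32)); print(q)
    for c in cv2.boxPoints(q): print(c.round(), ray(p,t,M,c,.146).round(4), (M.T@(ray(p,t,M,c,.146)-t)).round(4))
for n in ['handle_mid','spindle','beam_top']: print(n,[(np.round(a['centre'],4).tolist(),round(a['confidence'],2)) for a in env.landmark_of(n,p)[:2]])
q=env.read_camera('side')
for n in ['handle_mid','spindle','beam_top']: print(n,[(np.round(a['centre'],4).tolist(),round(a['confidence'],2)) for a in env.landmark_of(n,q)[:2]])
b=cv2.resize(q['pixels'][110:290,280:430],(333,400),interpolation=cv2.INTER_CUBIC)
cv2.imwrite('pics/m5.png',np.hstack([p['pixels'][:,90:550],b])[:,:,::-1])
E
```

```text
[0.43631953 0.02338256 0.17119113] [[-0.952, -0.307, -0.002], [-0.307, 0.952, -0.0], [0.002, 0.001, -1.0]] [-0.13   0.06  -0.334  1.178 -0.    -0.443] 0.055469406181081246 [ 0.58767779  1.28755104 -0.21908732]
((314.5, 214.5), (85.0, 23.0), 90.0)
[303. 172.] [0.4101 0.0041 0.146 ] [ 0.0308 -0.0103  0.0253]
[326. 172.] [0.405 0.02  0.146] [0.0308 0.0064 0.0253]
[326. 257.] [0.4709 0.042  0.146 ] [-0.0387  0.0071  0.0251]
[303. 257.] [0.4765 0.0245 0.146 ] [-0.0387 -0.0113  0.0251]
handle_mid [([0.4469, 0.0286, 0.1362], 0.82)]
spindle [([0.4427, 0.0274, 0.0854], 0.86)]
beam_top [([0.5098, 0.0594, 0.0964], 0.74)]
handle_mid [([0.4426, 0.0294, 0.1346], 0.86)]
spindle [([0.4428, 0.0214, 0.086], 0.91)]
beam_top [([0.5111, 0.0594, 0.0999], 0.8)]
```

View pics/m5.png

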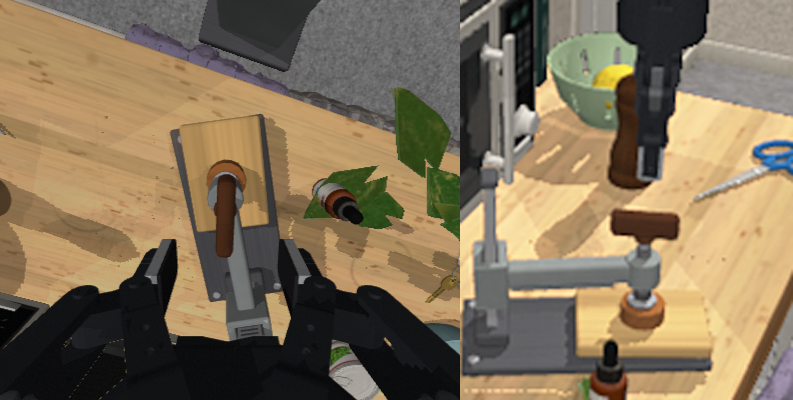

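The picture shows the foot seated on the round foot (side view, 640,310). The handle lies along the tool's x and nearly between the fingers (217,215). I'll centre the tool, descend and pinch.

>>> {"api": "move_arm", "payload": {"targets": [[[-5,-1.5,20],[0,0,0],-0.3],[[-5,-1.5,50],[0,0,0],-0.3],[[-5,-1.5,70],[0,0,0],-0.3],[[-5,-1.5,77],[0,0,0],-0.3],[[-5,-1.5,77],[0,0,0],-0.3]]}}

```text
clock: 14.38
tcp_pos: [0.4443, 0.0241, 0.0945]
orientation: [-0.0, -0.157, 0.988, 0.0]
wrist_force: [0.1, -0.1, -0.6]
finger_gap: 0.0553
grip_force: 0.0
```

```bash
python3 - <<'E'
from h import *
s,t,M=st(); print(t,s['finger_gap'],s['wrist_force'])
p=env.read_camera('wrist')
q=env.read_camera('side')
b=cv2.resize(q['pixels'][130:280,300:425],(333,400),interpolation=cv2.INTER_CUBIC)
cv2.imwrite('pics/m6.png',np.hstack([p['pixels'][:,90:550],b])[:,:,::-1])
E
```

```text
[0.44434456 0.02405245 0.09450476] 0.05532323057483289 [ 0.08462056 -0.08957376 -0.60396788]
```

View pics/m6.png

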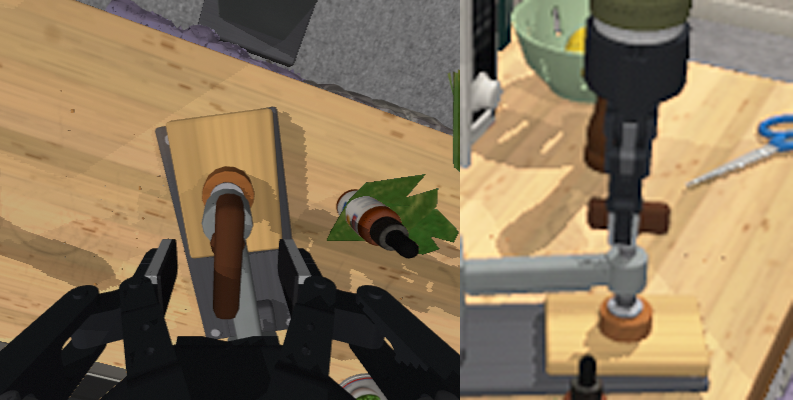

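The fingers straddle the handle centrally (wrist view 228 against a finger midpoint of 227; in the side view the finger is at 625 and the handle centre at 629). I'll raise a little and close gently.

>>> {"api": "move_arm", "payload": {"targets": [[[0,0,-4],[0,0,0],0.2],[[0,0,-4],[0,0,0],0.5],[[0,0,-4],[0,0,0],0.7],[[0,0,-4],[0,0,0],1],[[0,0,-4],[0,0,0],1]], "squeeze": 30}}

```text
clock: 15.1
tcp_pos: [0.4449, 0.0238, 0.099]
orientation: [0.001, -0.156, 0.988, -0.0]
wrist_force: [-0.0, -0.8, 4.5]
finger_gap: 0.0131
grip_force: 30.1
```

```bash
cat > f.py <<'E'
from h import *
s,t,M=st(); F=M.T@np.array(s['wrist_force']); T=M.T@np.array(s['ft_torque'])
print('t',round(s['clock'],2),'tcp',t.round(4),'F_tool',F.round(1),'T_tool',T.round(3),'yaw_y',round(np.degrees(np.arctan2(M[1,1],M[0,1])),1),'j6',round(s['joint_pos'][5],2),'gap',round(s['finger_gap'],4),'grip',round(s['grip_force'],1))
E
python3 f.py
```

```text
t 15.1 tcp [0.4449 0.0238 0.099 ] F_tool [ 0.3 -0.8 -4.5] T_tool [ 0.146 -0.076  0.019] yaw_y 108.0 j6 -0.44 gap 0.0131 grip 30.1
```

>>> {"api": "move_arm", "payload": {"targets": [[[0,0,-0.8],[0,0,0.6],1],[[0,0,-0.6],[0,0,1.2],1],[[0,0,-0.3],[0,0,1.8],1],[[0,0,0],[0,0,2.4],1],[[0,0,0.2],[0,0,3],1]]}}

```text
clock: 15.72
tcp_pos: [0.4441, 0.0237, 0.0984]
orientation: [-0.0, 0.106, 0.994, -0.0]
wrist_force: [-1.3, -1.1, 2.5]
finger_gap: 0.0132
grip_force: 30.0
```

```bash
python3 f.py
```

```text
t 15.72 tcp [0.4441 0.0237 0.0984] F_tool [ 1.  -1.4 -2.5] T_tool [ 0.475  0.041 -0.104] yaw_y 77.8 j6 0.09 gap 0.0132 grip 30.0
```

>>> {"api": "move_arm", "payload": {"targets": [[[0,0,0.3],[0,0,0.8],1],[[0,0,0.6],[0,0,1.6],1],[[0,0,0.9],[0,0,2.4],1],[[0,0,1.2],[0,0,3.2],1],[[0,0,1.4],[0,0,4],1]]}}

```text
clock: 16.35
tcp_pos: [0.4425, 0.0226, 0.097]
orientation: [-0.001, 0.44, 0.898, -0.002]
wrist_force: [-5.3, -4.6, 8.5]
finger_gap: 0.0135
grip_force: 31.2
```

```bash
python3 f.py
```

```text
t 16.35 tcp [0.4425 0.0226 0.097 ] F_tool [-0.4 -7.1 -8.4] T_tool [ 2.045 -0.362 -0.22 ] yaw_y 37.7 j6 0.78 gap 0.0135 grip 31.2
```

Turned 70° so far. The moment about tool x is rising because of the arm's tilt. I'll release, align with the tilt, recentre and regrasp.

>>> {"api": "move_arm", "payload": {"targets": [[[0,0,0],[0,0,0],0.3],[[0,0,0],[0,0,0],0.3],[[0,-3,-3],[0.17,0,0],0.3],[[0,-3,-3],[0.17,0,0],0.3]]}}

```text
clock: 16.85
tcp_pos: [0.4425, 0.0223, 0.1002]
orientation: [-0.006, 0.438, 0.899, -0.013]
wrist_force: [-0.1, 1.1, 0.7]
finger_gap: 0.0298
grip_force: 0.0
```

```bash
python3 f.py; python3 - <<'E'
from h import *
s,t,M=st()
p=env.read_camera('wrist')
q=env.read_camera('side')
b=cv2.resize(q['pixels'][130:280,300:425],(333,400),interpolation=cv2.INTER_CUBIC)
cv2.imwrite('pics/m7.png',np.hstack([p['pixels'][:,90:550],b])[:,:,::-1])
E
```

```text
t 16.85 tcp [0.4425 0.0223 0.1002] F_tool [ 0.9  0.6 -0.7] T_tool [-0.053 -0.08   0.022] yaw_y 38.1 j6 0.79 gap 0.0298 grip 0.0
```

View pics/m7.png

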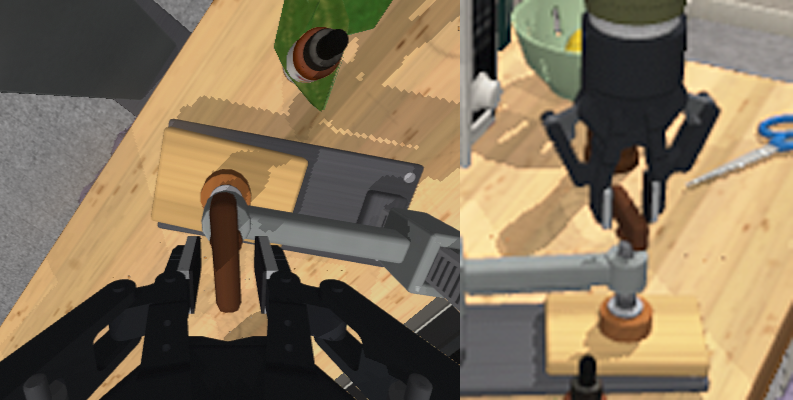

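The handle stands midway between the fingers (227 against 228) and the board is unmoved. I'll regrasp and go on turning.

>>> {"api": "move_arm", "payload": {"targets": [[[0,0,0],[0,0,0],0.7],[[0,0,0],[0,0,0],1],[[0,0,0],[0,0,0],1]]}}

```text
clock: 17.32
tcp_pos: [0.442, 0.0221, 0.1]
orientation: [-0.006, 0.438, 0.899, -0.013]
wrist_force: [0.0, 0.5, 0.6]
finger_gap: 0.0134
grip_force: 31.7
```

```bash
python3 f.py
```

```text
t 17.32 tcp [0.442  0.0221 0.1   ] F_tool [ 0.4  0.3 -0.6] T_tool [ 0.001 -0.112 -0.03 ] yaw_y 38.0 j6 0.79 gap 0.0134 grip 31.7
```

>>> {"api": "move_arm", "payload": {"targets": [[[0,0,0.2],[0,0,0.6],1],[[0,0,0.4],[0,0,1.2],1],[[0,0,0.6],[0,0,1.8],1],[[0,0,0.8],[0,0,2.4],1],[[0,0,1],[0,0,3],1]]}}

```text
clock: 17.95
tcp_pos: [0.4405, 0.0218, 0.099]
orientation: [-0.003, 0.657, 0.754, -0.016]
wrist_force: [-4.3, -1.9, 4.6]
finger_gap: 0.0134
grip_force: 33.2
```

```bash
python3 f.py
```

```text
t 17.95 tcp [0.4405 0.0218 0.099 ] F_tool [-1.4 -4.6 -4.4] T_tool [ 0.979 -0.12  -0.19 ] yaw_y 7.8 j6 1.32 gap 0.0134 grip 33.2
```

>>> {"api": "move_arm", "payload": {"targets": [[[0,-1,0],[0.08,0,0.5],1],[[0,-1.5,0],[0.1,0,1],1],[[0,-1.5,0.2],[0.1,0,1.5],1],[[0,-1.5,0.2],[0.1,0,1.5],1]]}}

```text
clock: 18.45
tcp_pos: [0.4396, 0.0217, 0.0989]
orientation: [-0.007, 0.749, 0.663, -0.022]
wrist_force: [-3.5, -1.6, 3.1]
finger_gap: 0.0136
grip_force: 31.4
```

```bash
python3 f.py
```

```text
t 18.45 tcp [0.4396 0.0217 0.0989] F_tool [-2.1 -3.4 -3. ] T_tool [ 0.663 -0.465 -0.025] yaw_y -7.0 j6 1.58 gap 0.0136 grip 31.4
```

>>> {"api": "move_arm", "payload": {"targets": [[[0,-0.5,0],[0.05,0,0.4],1],[[0,-1,0.1],[0.05,0,0.8],1]]}}

```text
clock: 18.7
tcp_pos: [0.439, 0.0218, 0.0988]
orientation: [-0.008, 0.793, 0.608, -0.025]
wrist_force: [-2.1, -1.4, 2.7]
finger_gap: 0.0129
grip_force: 31.7
```

```bash
python3 f.py
```

```text
t 18.7 tcp [0.439  0.0218 0.0988] F_tool [-1.9 -1.7 -2.6] T_tool [ 0.357 -0.437 -0.094] yaw_y -15.1 j6 1.72 gap 0.0129 grip 31.7
```

>>> {"api": "move_arm", "payload": {"targets": [[[0,0,0],[0,0,0.4],1],[[0,0,0.1],[0,0,0.8],1]]}}

```text
clock: 18.95
tcp_pos: [0.4387, 0.0219, 0.0987]
orientation: [-0.007, 0.834, 0.552, -0.026]
wrist_force: [-3.7, -1.7, 4.1]
finger_gap: 0.0134
grip_force: 31.8
```

```bash
python3 f.py
```

```text
t 18.95 tcp [0.4387 0.0219 0.0987] F_tool [-3.1 -2.9 -3.9] T_tool [ 0.561 -0.514 -0.144] yaw_y -23.1 j6 1.86 gap 0.0134 grip 31.8
```

Turned about 131° (2.3 rad) in total, past home and well short of crushing. I'll release and retreat upwards.

>>> {"api": "move_arm", "payload": {"targets": [[[0,0,0],[0,0,0],0.6],[[0,0,0],[0,0,0],0.2],[[0,0,0],[0,0,0],0.2],[[0,0,-30],[0,0,0],0.2],[[0,0,-80],[0,0,0],0.2]]}}

```text
clock: 19.58
tcp_pos: [0.4421, 0.0235, 0.178]
orientation: [-0.008, 0.833, 0.552, -0.027]
wrist_force: [0.7, -0.1, 0.4]
finger_gap: 0.0344
grip_force: 0.0
```

```bash
python3 f.py; python3 - <<'E'
from h import *
s,t,M=st(); p=env.read_camera('wrist'); q=env.read_camera('side')
for n in ['handle_mid','spindle','beam_top','work','glue_bottle','tin']: print(n,[(np.round(a['centre'],4).tolist(),round(a['confidence'],2)) for a in env.landmark_of(n,q)[:1]])
r=env.regions_of('handle_mid',p)
if r:
    m=r[0]['mask'];ys,xs=np.nonzero(m);b=cv2.minAreaRect(np.c_[xs,ys].astype(np.float32));print(b)
    c=cv2.boxPoints(b); X=[ray(p,t,M,k,.14)[:2] for k in c]; e=[X[i+1]-X[i] for i in range(3)]; print([(round(np.linalg.norm(d),3),round(np.degrees(np.arctan2(d[1],d[0])),1)) for d in e])
E
```

```text
t 19.57 tcp [0.4421 0.0235 0.178 ] F_tool [ 0.2  0.6 -0.4] T_tool [-0.029 -0.013 -0.039] yaw_y -23.0 j6 1.86 gap 0.0344 grip 0.0
handle_mid [([0.4441, 0.0262, 0.1336], 0.96)]
spindle [([0.443, 0.0186, 0.0837], 0.81)]
beam_top [([0.5102, 0.0604, 0.1], 0.74)]
work [([0.439, 0.0267, 0.0172], 0.83)]
glue_bottle [([0.4233, 0.1458, -0.0005], 0.82)]
tin [([0.6601, 0.2758, 0.0007], 0.81)]
((319.5, 203.5), (79.0, 21.0), 90.0)
[(np.float64(0.016), np.float64(-22.4)), (np.float64(0.068), np.float64(-112.1)), (np.float64(0.018), np.float64(158.4))]
```

The handle now lies at -112°, from 18° at the start: 130° turned. The board, bottle and tin are unmoved, so I'll hand in.

```bash
python3 -c "
from workcell import env
print(env.hand_in())"
```

```text
the job is handed in; nothing more can be done
None
```

I clamped the joint and handed the job in: the arm was pushed down to bite at about 12.8 N and the handle turned about 2.3 rad clockwise. That should put the foot home without crushing, though I judged it by turn and moment and no verdict came back.

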